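Bed a heel cap in the rocker heel press

TASK

Glue-up at the heel press: lay the cream heel cap flat in the dark seat of the rocking arm, straight edge towards the pivot, and slide the heel holder fully home so the brown heel stands over it. Then push gently down on the orange thumb pad so the other end tips up and the cap beds against the heel; lean on the pad with about 16 N for two seconds (more than 20 N spoils the cap), then let go, leaving the cap nipped by the stiff arm. Leave the other things on the counter where they are.

Things in the scene. Friction and masses are not known exactly. Their poses are not given: they have to be found in the camera images.
- press: green cast base of the heel press, bolted to the counter; origin on the counter under the rocker's pivot, z up. All its parts are given in this frame, rocker and holder at any state: the rocking arm runs along y, its pivot axis is along x at y 0, 60 mm up. Base plate 12 mm thick, 120 mm (x) by 260 mm (y), with a slide rail along x at y = 165 mm, x -55 to 165 mm. Green pivot cheeks at y 0 reach 74 mm up
- rocker (a joint): tilt of the rocking arm in rad: 0 to 0.03 at the start with the seat end (+y) down and the orange pad end (-y) up; grows as the pad goes down and the seat rises; 0.27 is level; end of travel 0.45. The pivot is stiff: it stays where it is left, and moving it takes about 4.5 N at the pad. Pad and seat are both 100 mm from the pivot, so the squeeze on the cap is the push on the pad less about 4.5 N
- thumb_pad (a point): centre of the top face of the orange thumb pad, 44 (x) by 40 (y) mm, at the -y end of the rocking arm; about 101 mm above the counter at the start, 75 mm when level; axes turn with the arm (z out of the pad, tilted 0.27 rad at the start)
- seat (a point): where the centre of the cap belongs in the dark seat at the +y end of the rocking arm: 5 mm above the seat's flat floor. Floor 36 mm wide (x), so a 46 mm cap overhangs 5 mm on each side; 56 mm long (y) between two end lips 3 mm high. Axes turn with the arm and match the cap's when it lies right; at the start z leans 0.27 rad towards +y of the press. Below the overhang it is free down to the base plate (about 30 mm)
- seat_edge (a point): where the middle of the cap's straight edge belongs: on the pivot side of the seat, 24 mm from seat along -y
- holder (a joint): travel of the grey sliding heel holder in m: 0 to 0.02 at the start (parked on the +x side of the seat), 0.11 fully home over the seat (solid stop); slides along -x of the press, friction about 2 N; stays where left
- knob (a point): middle of the upright black knob on top of the heel holder, 22 mm diameter, 32 mm tall, its top 16 mm higher; 163 mm above the counter; for pulling or pushing the holder. The holder's grey arm is 26 mm below this point; knob right above the centre of the heel
- heel_mount: mount of the brown wooden heel (42 x 45 mm, 33 mm tall); a tan rib, 12 mm wide and 2 mm proud, crosses its underside along x and bears on the cap. Origin at the nominal centre of the rib's face, 81 mm above the counter: there a cap just touches with the rocker level. Heels differ: the real face is up to 8 mm higher or lower, unmeasured: feel for it. It gives about 1 mm per 15 N
- cap_center (a point): centre of the cream plastic heel cap, a D-shaped plate 46 mm wide (its x), 48 mm long (its y), 10 mm thick, 25 g, lying flat on the counter; the straight edge is at -y, the round one at +y; point half-way up. Grip it across its width (along x)
- cap_edge (a point): middle of the cream cap's straight edge, 24 mm from its centre along its own -y, half-way up
- cap: the cream heel cap itself, origin at the centre of its underside
- dark_cap: a black rubber heel cap of the same size, a bystander; origin at the centre of its underside
- eyelet_tin: brass tin of eyelets with steel screw lid, 68 mm diameter, 52 mm tall, bystander; origin at underside centre
- stretcher: worn wooden shoe stretcher, about 260 mm long (x), 62 mm wide, 42 mm tall, bystander; origin at its underside between toe (+x) and heel block (-x)
- polish_tin: flat red polish tin with black lid, 76 mm diameter, 26 mm tall, bystander; origin at underside centre
- brush: wooden shoe brush, 160 mm long (y), 55 mm wide, 38 mm tall, bystander; origin at underside centre
Mind the look-alikes: they are no part of the job. Of the things that look like the cap, take the one that is farthest to the robot's left at the start.

How it is judged (in metres and radians):
On the way, in this order (a step that is already met when the one before it is completed fails the run):
1. the cream cap lies flat in the seat, straight edge to the pivot, released (distance between cap_center and seat below 0.008 m and distance between cap_edge and seat_edge below 0.01 m and angle between the z axis of cap_center and the z axis of seat, either way round below 0.06 rad and contact force between the fingers and cap below 0.05 N), for 0.2 s.
2. the heel holder is fully home over the cap (value of joint holder above 0.106 m and distance between cap_center and seat below 0.008 m), for 0.2 s.
3. the cap is squeezed against the heel with 7 to 18 N for a full second, by pressing the pad end (contact force between cap and heel_mount between 7 and 18 N and value of joint holder above 0.106 m and horizontal distance between cap_center and seat below 0.008 m and horizontal distance between the grasp point and thumb_pad below 0.05 m), for 1 s.
At the end, for the whole second after the job is handed in: The cream cap lies in the seat (centre within 8 mm, straight edge to the pivot within 10 mm), the holder is home (past 106 of 110 mm), the rocker is still with its seat end up (past 0.17 rad) and the cap stays nipped against the heel (over 0.8 N) (all of step 2 and contact force between cap and heel_mount above 0.8 N and distance between cap_edge and seat_edge below 0.01 m and value of joint rocker above 0.17 rad and velocity of joint rocker between -0.02 and 0.02 rad/s); the robot touches nothing.
It fails at once if the cap is squeezed against the heel with more than 18 N (contact force between cap and heel_mount above 18 N).
It fails at once if a bystander on the counter is moved by more than 15 mm (distance of any of dark_cap, eyelet_tin, stretcher, polish_tin, brush from where it was at the start of the episode above 0.015 m).
It also fails if it takes over 72 s, if anything falls off the work surface, if the arm or the gripper's body presses on something with over 40 N, if the wrist force passes 120 N, or if a joint passes its speed limit or range.

ROBOT

A 6-joint arm with a two-finger parallel gripper is mounted at the origin on the work surface. World frame = base frame: x ahead of the robot, y to its left, z up, the work surface at z = 0. Lengths are in mm, angles in rad, forces in N, time in s.
With the tool pointing down it reaches from about 275 to 1000 mm from the base axis. Payload 8.4 kg.
Tool frame: the origin (TCP) lies on the centre line of the jaws, within the pads' length; the fingertips stand 17 mm ahead of it and the grasp point (between the pads) lies 2 mm behind it (r.tcp_to_tips is the z of the fingertips in the tool frame, in mm); z points along the fingers, y is the direction in which the jaws open and shut (so a half turn about z gives the same grasp; the last joint's range is limited). The gripper opens to 85 mm and grips with 20 to 120 N. Pads are 22 mm wide; open, the fingers measure 114 mm over their backs; the gripper's body (76 mm by 85 mm) begins 54 mm behind the grasp point. The pads swing forward as they close: fully open they stand 13 mm farther back than shut.
Start: joints at [1.31, 0.353, 1.633, -0, 1.155, -0.002], TCP at [159.949, 604.189, 248.281] pointing down, gripper open.
Joint ranges: [-2.63, 2.63], [-0.92, 2.1], [0.06, 2.66], [-1.3, 4.44], [0, 2.69], [-3.02, 3.02]. Speed limits (rad/s): [2.22, 2.22, 2.79, 3.14, 3.14, 3.14].

INTERFACE

Orientations are given as [roll, pitch, yaw] about the fixed x, y, z axes, in that order (R = Rz(yaw) Ry(pitch) Rx(roll)).
In Python, from rig import r, cams, job gives the robot as it stands.
- The arm moves only by the tool drive_tool, never from a script. Its argument "deltas" is a list of rows, each a list of 4 numbers: the shift along the tool's x, y, z in cm, then the turn about the tool's z in rad. In form: [[x, y, z, roll], ...]. A call has 1 to 12 rows; each row shifts and turns the commanded pose from where the row before left it, along the tool's axes as they then stand; what a row does not reach is not made up. A row lasts 1/12 s, in which the tool goes at most 41.7 mm and 7.16 degrees, less where a joint would pass 70% of its speed; a pose out of reach is approached as far as the arm can. A call with a gripper value outside its range is refused whole. "jaw" is the closure, from 0 (fully open) to 1 (shut), set as the call begins (left out, the last holds). The fingers move at their own pace and stop on an object; "force" is the grip in N (left out, the last holds). Time passes only in rows, so rows that do not move let the fingers close. It gives the time, the measured TCP pose, the force and the opening at its end, in the units of the state.
- r.sense(): the state, without advancing time (a new reading comes with each control period).
- cams.grab_frame(name): name is "scene" or "side" or "wrist"; returns (picture, depth): 420x560x3 uint8, red, green, blue; 420x560 float32, mm along the optical axis (not along the pixel's ray), 0 where there is no reading.
- cams.camera_params(name): a dict with "fx", "fy", "cx", "cy" (pixels), "R" (3x3) and "t" (3): a world point X has camera coordinates R X + t. Camera axes: x right, y down, z forward; pixel columns grow to the right and rows downward; lengths in mm; the calibration is good to about 2 mm. The wrist camera is an equidistant fisheye: a pixel r from the principal point sees the ray r / f radians off the axis. A picture is of the moment at which its call begins: read the wrist's pose just before it. camera_params takes no time and is no camera call; for the wrist camera it gives the pose at the moment of the call.
- job.sign_off(): hands the job in, once; it reports no verdict.
The state is a dict: "clock": time; "qpos": joint angles; "qvel": joint speeds; "joint_efforts": joint torques, N m; "eef_pos": TCP position; "tcp_rot": TCP orientation; "contact_force": force on the tool from outside, world axes, zero at the start; "wrist_torque": the same for the moment, N m; "opening": opening from 0.0 (shut) to 1.0 (fully open).
Only numpy, scipy, OpenCV 4.12 (cv2) and the standard library are available. Lean on these libraries where they do the work, as an engineer would, in place of code of your own. Each camera call takes 0.05 s, during which the arm holds its last target. There are 200 camera calls.

## Working session

There is one attempt and no reset: what is moved stays moved. The work goes in short steps, Python scripts to look and compute and a tool call to move; the robot and the scene stay as the last step left them, time stands still between calls to the robot, and variables do not carry over. Pictures are saved under pics/ and viewed, about 8 in all and at most 12, crops included, and the job is handed in when it is done.

Besides the shell and the picture viewer there is one more tool, called after "Request:" by a JSON object that holds its "api" and its "payload", one argument or row to a line. drive_tool: Moves the arm, as the interface text tells. Its arguments: {"type":"object","properties":{"deltas":{"type":"array"},"jaw":{"type":"number"},"force":{"type":"number"}},"required":["deltas"]}

```bash
mkdir -p pics; ls; python3 - <<'E'
from rig import r,cams,job
import cv2,numpy as np
s=r.sense();print(s)
for n in("scene","side"):
    im,d=cams.grab_frame(n);np.savez(f"pics/{n}0.npz",im=im,d=d);cv2.imwrite(f"pics/{n}0.png",im[:,:,::-1])
    print(n,cams.camera_params(n))
E
```

```text
pics
{'clock': 0.0, 'qpos': array([ 1.30962699e+00,  3.53675311e-01,  1.63410746e+00, -2.18770153e-06,
        1.15519812e+00, -2.41514351e-03]), 'qvel': array([ 0.00048903, -0.00011677,  0.00106478,  0.00110001,  0.0006031 ,
       -0.00093668]), 'joint_efforts': array([-2.64958098e-04, -6.05287957e+01, -3.42044699e+01, -8.42137752e-05,
        9.83874605e-03,  4.76036575e-06]), 'eef_pos': array([159.81950254, 603.76793173, 247.55611146]), 'tcp_rot': array([-3.14020441e+00, -1.35255839e-06,  2.88283935e+00]), 'contact_force': array([-0.26999267,  0.35041979, -0.87012385]), 'wrist_torque': array([0.02331487, 0.0434641 , 0.00239418]), 'opening': 1.0013177414408132}
scene {'fx': 423.6169430487244, 'fy': 423.6169430487244, 'cx': 291.5352736985002, 'cy': 203.65370249621085, 'R': array([[ 0.73599298,  0.67698758,  0.00146621],
       [ 0.58931517, -0.63961019, -0.49356503],
       [-0.3331996 ,  0.36412446, -0.86970766]]), 't': array([-350.3809393 , -270.16707661, 1497.08961396])}
side {'fx': 489.0754220355751, 'fy': 489.0754220355751, 'cx': 281.3575049115898, 'cy': 209.41557707550152, 'R': array([[ 0.99748331, -0.06834324,  0.01887433],
       [-0.03238829, -0.67602136, -0.7361699 ],
       [ 0.06307169,  0.73370588, -0.67653355]]), 't': array([-503.85043458,   90.56253544, 1398.42981416])}
```

View pics/scene0.png

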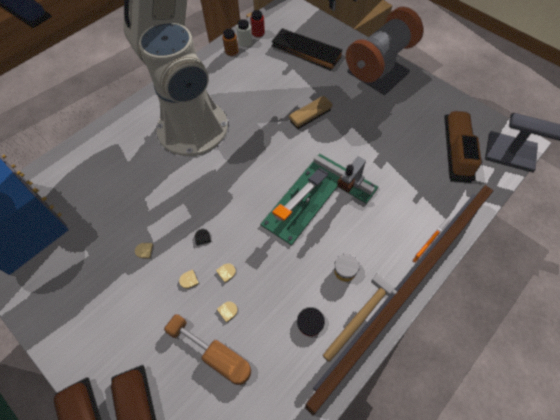

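View pics/side0.png

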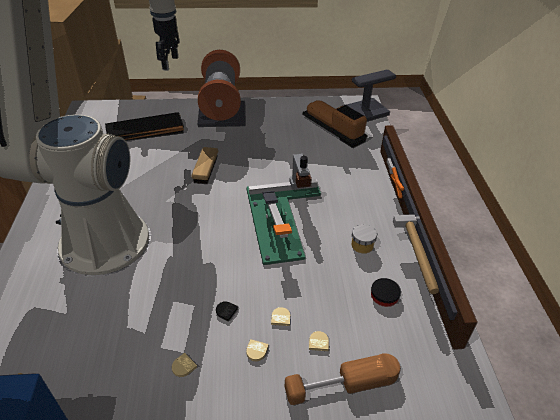

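The scene view shows the press at (315,195), orange pad at (283,212) and the knob at (349,170). Four cream D-shapes lie at (144,250), (189,280), (227,272) and (228,311), and the black one is at (203,237). In the side view the cream ones are at (184,364), (257,349), (281,316) and (319,341). I'll work out their world positions next.

```bash
cat > h.py <<'E'
import numpy as np,cv2
from rig import r,cams,job
def ray(p,u,v,wrist=False):
    x,y=(u-p['cx'])/p['fx'],(v-p['cy'])/p['fy']
    if wrist:
        a=np.hypot(x,y); k=np.sin(a)/a if a>1e-9 else 1
        d=np.array([x*k,y*k,np.cos(a)])
    else: d=np.array([x,y,1.])
    R=np.array(p['R']);return -R.T@np.array(p['t']),R.T@d
def onz(p,u,v,z,wrist=False):
    c,d=ray(p,u,v,wrist);return c+d*(z-c[2])/d[2]
def proj(p,X,wrist=False):
    c=np.array(p['R'])@np.array(X)+np.array(p['t'])
    if wrist:
        n=np.hypot(c[0],c[1]);a=np.arctan2(n,c[2]);return p['cx']+p['fx']*a*c[0]/n,p['cy']+p['fy']*a*c[1]/n
    return p['cx']+p['fx']*c[0]/c[2],p['cy']+p['fy']*c[1]/c[2]
def tri(c1,d1,c2,d2):
    A=np.stack([d1,-d2],1);s=np.linalg.lstsq(A,c2-c1,rcond=None)[0]
    a,b=c1+s[0]*d1,c2+s[1]*d2;return (a+b)/2,np.linalg.norm(a-b)
E
python3 - <<'E'
from h import *
for n in("scene","side"):
    f=np.load(f"pics/{n}0.npz");im=f['im'];p=cams.camera_params(n)
    hsv=cv2.cvtColor(im,cv2.COLOR_RGB2HSV)
    for nm,lo,hi in(("cream",(18,50,60),(34,255,255)),("orange",(5,200,180),(17,255,255)),("green",(60,80,25),(95,255,255))):
        m=cv2.inRange(hsv,lo,hi)
        for c in cv2.findContours(m,0,2)[0]:
            if cv2.contourArea(c)<60: continue
            M=cv2.moments(c);u,v=M['m10']/M['m00'],M['m01']/M['m00']
            z={'cream':8,'orange':100,'green':12}[nm]
            X=onz(p,u,v,z)
            if nm=='green':
                q=cv2.boxPoints(cv2.minAreaRect(c)); print([onz(p,*a,12)[:2].round() for a in q])
            dd=f['d'][int(v),int(u)];c0,d0=ray(p,u,v)
            print(n,nm,round(u),round(v),cv2.contourArea(c),X.round(),(c0+d0*dd).round())
for n,(x,y,w,h) in {"scene":(120,215,140,115),"side":(160,290,180,95)}.items():
    im=np.load(f"pics/{n}0.npz")['im'][y:y+h,x:x+w,::-1]
    im=cv2.resize(im,None,fx=4,fy=4,interpolation=2)
    cv2.imwrite(f"pics/crop_{n}.png",im)
E
```

```text
scene cream 227 310 254.5 [ 570. -363.    8.] [ 571. -364.   11.]
scene cream 188 279 228.0 [ 422. -379.    8.] [ 425. -379.   15.]
scene cream 226 272 222.5 [ 485. -289.    8.] [ 485. -289.   10.]
scene cream 144 250 199.0 [ 255. -408.    8.] [ 255. -408.    9.]
scene cream 526 17 2348.5 [ 585. 1341.    8.] [ 423. 2233. -561.]
scene orange 282 211 110.5 [503. -72. 100.] [503. -72. 101.]
[array([ 359., -921.]), array([ 309., -894.]), array([ 338., -867.]), array([ 387., -895.])]
scene green 5 411 157.0 [ 351. -904.   12.] [   61. -1123.  -584.]
[array([582., 153.]), array([573., 183.]), array([637., 198.]), array([646., 168.])]
scene green 360 194 129.5 [610. 176.  12.] [609. 178.   9.]
[array([ 451., -113.]), array([407., 185.]), array([534., 180.]), array([ 566., -109.])]
scene green 302 211 1548.0 [515.   6.  12.] [515.   6.  13.]
[array([437., -18.]), array([416., 175.]), array([448., 173.]), array([467., -19.])]
scene green 299 184 293.0 [440.  75.  12.] [438.  77.   7.]
side cream 183 365 365.5 [ 253. -410.    8.] [ 254. -414.   15.]
side cream 256 350 320.5 [ 420. -380.    8.] [ 420. -382.   12.]
side cream 319 341 314.5 [ 569. -365.    8.] [ 568. -367.   12.]
side cream 281 316 186.5 [ 484. -289.    8.] [ 484. -290.   10.]
side cream 361 247 146.5 [728. -69.   8.] [724. -81.  21.]
side cream 407 75 44990.5 [1128.  947.    8.] [1588. 2208. -649.]
[array([409., 208.]), array([640., 197.]), array([ 599., -128.]), array([ 403., -118.])]
side green 278 227 2389.5 [495.  21.  12.] [489. -64.  96.]
```

View pics/crop_side.png

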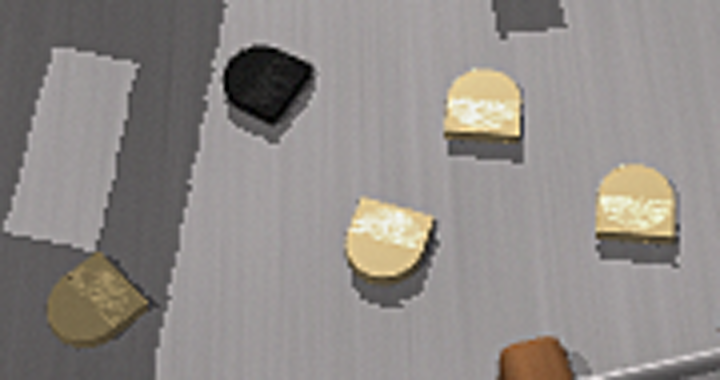

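Cream candidates in the side view, with world positions in mm:
- (281,316) → (484,-289)
- (319,341) → (569,-365)
- (257,349) → (421,-380)
- (184,364) → (254,-409)

The robot's left is +y, so the one meant is (281,316), at y = -289, and the enlarged crop confirms it is a cream D. Its straight edge faces -y. I'll lift, turn, and look at the press on the way over.

Request:
{"api": "drive_tool", "payload": {
  "deltas": [
    [0,0,-1.4,0.12],
    [0,0,-1.4,0.12],
    [0,0,-1.4,0.12],
    [0,0,-1.4,0.12],
    [0,0,-1.4,0.12],
    [0,0,-1.4,0.12],
    [0,0,-1.4,0.12],
    [0,0,-1.4,0.12],
    [0,0,-1.4,0.12],
    [0,0,-1.4,0.12],
    [0,0,-1.4,0.11]
  ]
}}

```text
clock: 1.02
eef_pos: [159.9, 603.9, 402.5]
tcp_rot: [-3.141, 0.001, 1.567]
contact_force: [0.3, 0.6, 0.2]
opening: 1.0
```

Request:
{"api": "drive_tool", "payload": {
  "deltas": [
    [-3.7,1.8,0,0],
    [-3.7,1.8,0,0],
    [-3.7,1.8,0,0],
    [-3.7,1.8,0,0],
    [-3.7,1.8,0,0],
    [-3.7,1.8,0,0],
    [-3.7,1.8,0,0],
    [-3.7,1.8,0,0],
    [-3.7,1.8,0,0],
    [-3.7,1.8,0,0],
    [-3.7,1.8,0,0],
    [-3.7,1.8,0,0]
  ]
}}

```text
clock: 2.02
eef_pos: [376.9, 158.6, 402.3]
tcp_rot: [3.141, -0.0, 1.573]
contact_force: [1.3, 0.4, -0.0]
opening: 0.999
```

Request:
{"api": "drive_tool", "payload": {
  "deltas": [
    [-3.7,1.8,0,0],
    [-3.7,1.8,0,0],
    [-3.7,1.8,0,0],
    [0,0,0,0],
    [0,0,0,0]
  ]
}}

```text
clock: 2.43
eef_pos: [431.4, 47.8, 401.8]
tcp_rot: [-3.141, 0.0, 1.568]
contact_force: [-0.5, 0.4, -0.2]
opening: 1.003
```

```bash
python3 - <<'E'
from h import *
s=r.sense();print(s['clock'],s['eef_pos'].round(1),s['tcp_rot'].round(3),s['qpos'].round(2))
p=cams.camera_params("wrist");im,d=cams.grab_frame("wrist")
np.savez("pics/w1.npz",im=im,d=d,**{k:np.array(v) for k,v in p.items()})
print(-p['R'].T@p['t'],p['R'].round(2),p['fx'],p['cx'],p['cy']);cv2.imwrite("pics/w1.png",im[:,:,::-1])
E
```

```text
2.4333 [431.4  47.8 401.8] [-3.141  0.     1.568] [ 0.11 -0.08  1.8   0.    1.42  0.11]
[431.54639647 119.51852599 528.64211403] [[ 1.   -0.   -0.  ]
 [-0.   -0.96  0.28]
 [-0.   -0.28 -0.96]] 325.19226210127806 277.1433886381504 204.29582772795501
```

View pics/w1.png

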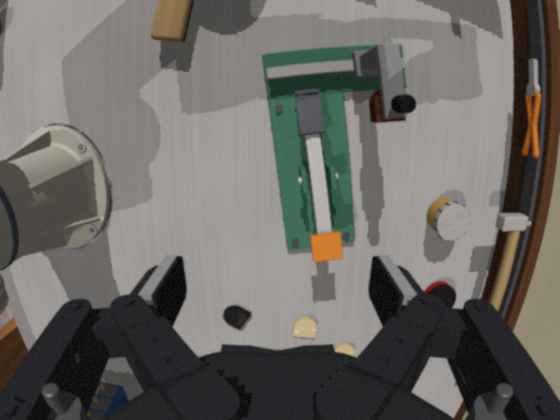

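The wrist view shows the orange pad at (326,247), the dark seat at (310,112), base corners near (288,249), (354,241) and (277,105), and the knob at (403,104).

```bash
python3 - <<'E'
from h import *
f=dict(np.load("pics/w1.npz"));im=f['im'];hsv=cv2.cvtColor(im,cv2.COLOR_RGB2HSV)
P=lambda u,v,z:onz(f,u,v,z,True).round(1)
m=cv2.inRange(hsv,(5,200,180),(17,255,255));m[:200]=0;m[300:]=0;m[:,:290]=0;m[:,360:]=0
c=max(cv2.findContours(m,0,2)[0],key=cv2.contourArea);M=cv2.moments(c)
pad=P(M['m10']/M['m00'],M['m01']/M['m00'],101);print("pad",pad,[P(*q,101)[:2] for q in cv2.boxPoints(cv2.minAreaRect(c))])
g=cv2.inRange(hsv,(60,80,25),(95,255,255));g=cv2.morphologyEx(g,cv2.MORPH_CLOSE,np.ones((3,3)))
# base side edges: left/right green limit per row, rows 110..235
for nm in("left","right"):
    pts=[]
    for v in range(120,232,4):
        xs=np.where(g[v,265:370])[0]+265
        pts.append(P(xs.min()-.5 if nm=="left" else xs.max()+.5,v,12)[:2])
    pts=np.array(pts);vx,vy,x0,y0=cv2.fitLine(pts.astype(np.float32),cv2.DIST_HUBER,0,.01,.01).ravel()
    print(nm,np.arctan2(vy,vx)*np.sign(vy)if vy>0 else np.arctan2(-vy,-vx),x0,y0,pts[::9].tolist())
pts=[]
for u in range(296,350,4):
    if 308<u<344: continue
    vs=np.where(g[200:270,u])[0]+200;pts.append(P(u,vs.max()+.5,12)[:2])
print("bottom",pts)
d=cv2.inRange(im,(0,0,0),(75,75,80));d[:, :290]=0;d[:,330:]=0;d[:85]=0;d[142:]=0
c=max(cv2.findContours(d,0,2)[0],key=cv2.contourArea);b=cv2.boxPoints(cv2.minAreaRect(c))
print("seat",b.round(),[P(*q,48) for q in b],P(*b.mean(0),46))
print("knob top",P(403,103,179))
for z,pt in((10,(305,327)),): print("cap",P(*pt,z))
for u,v in((326,247),(310,112),(403,104),(360,65)):
    c0,dd=ray(f,u,v,True);print(u,v,(c0+dd/ (f['R']@dd)[2]*f['d'][v,u]).round(1))
E
```

```text
pad [503.3 -65.4 101. ] [array([479.2, -49.3]), array([517.6, -46.3]), array([523. , -83.6]), array([483.4, -86.4])]
left 1.6973755 431.375 20.321428 [[419.6, 108.3], [427.2, 50.7], [435.2, -8.6], [443.6, -71.4]]
right 1.6930596 546.13 37.399998 [[537.3, 109.9], [543.9, 51.6], [551.7, -8.5], [559.3, -72.3]]
bottom [array([ 462.1, -107.5]), array([ 469. , -107.6]), array([ 475.9, -105.7]), array([ 482.9, -105.8]), array([545.9, -97.3]), array([553.1, -97.4])]
seat [[290.  85.]
 [329.  85.]
 [329.  97.]
 [290.  97.]] [array([448.9, 160.9,  48. ]), array([506.1, 162.2,  48. ]), array([506.2, 144.2,  48. ]), array([448.9, 143.1,  48. ])] [477.6 152.5  46. ]
knob top [570.4 135.4 179. ]
cap [ 483.9 -282.3   10. ]
326 247 [500.3 -68.3 100.5]
310 112 [478.3 121.2  47.6]
403 104 [570.7 134.4 178.3]
360 65 [553.3 195.2  46.3]
```

Press origin is about (491,24) with yaw 0.124. The pad, base edges and knob agree to about 2 mm (holder ≈ 0.0175, knob at press y ≈ 101). The seat should be near (478.5,124). Next I go above the cap.

Request:
{"api": "drive_tool", "payload": {
  "deltas": [
    [-2.8,0.44,-0.5,0],
    [-2.8,0.44,-1.5,0],
    [-2.8,0.44,2.2,0],
    [-2.8,0.44,2.8,0],
    [-2.8,0.44,2.8,0],
    [-2.8,0.44,2.8,0],
    [-2.8,0.44,2.8,0],
    [-2.8,0.44,2.8,0],
    [-2.8,0.44,2.8,0],
    [-2.8,0.44,2.8,0],
    [-2.8,0.44,2.8,0],
    [-2.8,0.44,2.8,0]
  ]
}}

```text
clock: 3.48
eef_pos: [485.3, -285.4, 147.0]
tcp_rot: [3.141, -0.0, 1.575]
contact_force: [1.1, -0.4, 0.1]
opening: 1.0
```

Request:
{"api": "drive_tool", "payload": {
  "deltas": [
    [0,0,2.0,0],
    [0,0,1.0,0],
    [0,0,0,0]
  ]
}}

```text
clock: 3.73
eef_pos: [483.5, -283.7, 116.0]
tcp_rot: [-3.138, -0.003, 1.574]
contact_force: [0.1, 1.0, -0.4]
opening: 1.001
```

```bash
python3 - <<'E'
from h import *
s=r.sense();print(s['clock'],s['eef_pos'].round(1),s['tcp_rot'].round(3),s['contact_force'].round(2))
p=cams.camera_params("wrist");im,d=cams.grab_frame("wrist")
np.savez("pics/w2.npz",im=im,d=d,**{k:np.array(v) for k,v in p.items()})
cv2.imwrite("pics/w2.png",im[:,:,::-1])
hsv=cv2.cvtColor(im,cv2.COLOR_RGB2HSV);m=cv2.inRange(hsv,(15,40,90),(36,255,255))
for c in cv2.findContours(m,0,2)[0]:
    if cv2.contourArea(c)<300: continue
    M=cv2.moments(c);b=cv2.boundingRect(c)
    print(b,onz(p,M['m10']/M['m00'],M['m01']/M['m00'],10,True).round(1))
    w=np.array([onz(p,*q[0],10,True)[:2] for q in c]);print(w.min(0),w.max(0))
    ap=cv2.approxPolyDP(c,4,True)[:,0];print([(tuple(q),onz(p,*q.astype(float),10,True)[:2].round(1).tolist()) for q in ap])
E
```

```text
3.7333 [ 483.5 -283.7  116. ] [-3.138e+00 -3.000e-03  1.574e+00] [ 0.1   0.97 -0.4 ]
(44, 291, 25, 32) [ 248.9 -389.8   10. ]
[ 226.91776611 -415.75621652] [ 272.04592065 -370.73586991]
[((np.int32(59), np.int32(291)), [263.0, -370.7]), ((np.int32(45), np.int32(305)), [234.6, -392.1]), ((np.int32(47), np.int32(322)), [227.8, -415.8]), ((np.int32(68), np.int32(300)), [272.0, -380.2])]
(180, 279, 60, 57) [ 422.7 -372.6   10. ]
[ 396.5602417  -403.29453951] [ 450.68785379 -344.05033394]
[((np.int32(190), np.int32(279)), [409.8, -344.1]), ((np.int32(180), np.int32(309)), [396.7, -375.7]), ((np.int32(184), np.int32(321)), [398.6, -388.9]), ((np.int32(203), np.int32(334)), [414.9, -402.7]), ((np.int32(224), np.int32(331)), [435.0, -397.7]), ((np.int32(239), np.int32(296)), [450.7, -359.0])]
(346, 268, 32, 50) [ 554.4 -361.4   10. ]
[ 542.22590826 -383.49401042] [ 572.37284651 -332.83281668]
[((np.int32(370), np.int32(268)), [559.0, -332.9]), ((np.int32(354), np.int32(281)), [546.5, -344.8]), ((np.int32(347), np.int32(315)), [544.0, -379.5]), ((np.int32(377), np.int32(317)), [572.4, -383.5]), ((np.int32(368), np.int32(294)), [560.4, -358.2])]
(246, 178, 65, 68) [ 484.2 -285.1   10. ]
[ 458.51282552 -311.64321107] [ 507.31045243 -258.81205039]
[((np.int32(266), np.int32(181)), [474.2, -261.1]), ((np.int32(251), np.int32(199)), [463.0, -274.8]), ((np.int32(246), np.int32(235)), [458.5, -303.5]), ((np.int32(303), np.int32(245)), [502.7, -311.6]), ((np.int32(310), np.int32(217)), [507.3, -288.7]), ((np.int32(305), np.int32(191)), [503.0, -268.5]), ((np.int32(287), np.int32(178)), [489.6, -258.8])]
```

View pics/w2.png

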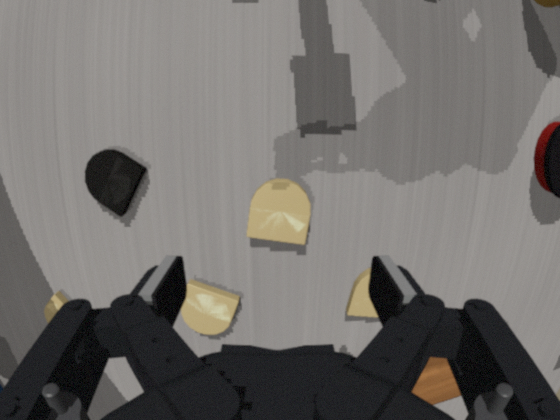

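The cap is at (279,212) in this view, at about (484,-284) with its straight edge turned by -0.17 rad, under the TCP already. The dark cap at (115,182) and the other cream ones are clear of the fingers. Turn and descend.

Request:
{"api": "drive_tool", "payload": {
  "deltas": [
    [0,0,2.5,0.085],
    [0,0,2.5,0.085],
    [0,0,2.5,0],
    [0,0,1.5,0],
    [0,0,0.8,0],
    [0,0,0.4,0],
    [0,0,0,0]
  ]
}}

```text
clock: 4.37
eef_pos: [485.2, -285.7, 17.0]
tcp_rot: [3.141, 0.0, 1.404]
contact_force: [-0.2, 0.1, 0.6]
opening: 1.002
```

Request:
{"api": "drive_tool", "payload": {
  "deltas": [
    [0,0,0,0],
    [0,0,0,0],
    [0,0,0,0],
    [0,0,0,0],
    [0,0,0,0],
    [0,0,0,0],
    [0,0,0,0],
    [0,0,0,0]
  ],
  "jaw": 0.6,
  "force": 20
}}

```text
clock: 5.03
eef_pos: [485.1, -286.5, 17.4]
tcp_rot: [3.14, 0.0, 1.403]
contact_force: [-0.5, 0.7, 7.6]
opening: 0.532
```

Request:
{"api": "drive_tool", "payload": {
  "deltas": [
    [0,0,-1,0],
    [0,0,-3,0],
    [0,0,-4,0],
    [0,0,-4,0],
    [0,0,-4,0],
    [0,0,-4,0],
    [0,0,0,0]
  ],
  "jaw": 1,
  "force": 30
}}

```text
clock: 5.62
eef_pos: [487.9, -288.3, 225.2]
tcp_rot: [3.13, 0.005, 1.403]
contact_force: [1.4, -0.4, 0.2]
opening: 0.525
```

```bash
python3 - <<'E'
from h import *
s=r.sense();print(s['clock'],s['eef_pos'].round(1),s['tcp_rot'].round(3),s['contact_force'].round(2),s['opening'])
p=cams.camera_params("wrist");im,d=cams.grab_frame("wrist")
cv2.imwrite("pics/w3.png",im[100:,:,::-1])
E
```

```text
5.6167 [ 487.9 -288.3  225.2] [3.13  0.005 1.403] [ 1.36 -0.38  0.17] 0.5254261354940453
```

View pics/w3.png

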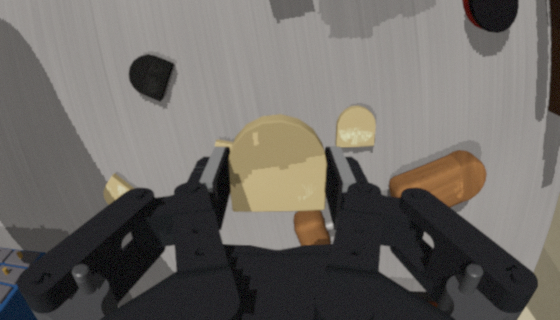

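The cap is held level and central between the pads at (279,265 in full-image rows). I'll measure its place in the hand on the way. Turn to the press yaw and stop 100 mm short, so the camera sees the seat.

Request:
{"api": "drive_tool", "payload": {
  "deltas": [
    [0,0,0,-0.1],
    [0,0,0,-0.1],
    [0,0,0,-0.092],
    [3.87,0.39,0,0],
    [3.87,0.39,0,0],
    [3.87,0.39,0,0],
    [3.87,0.39,0,0],
    [3.87,0.39,0,0],
    [3.87,0.39,0,0],
    [3.87,0.39,0,0],
    [3.87,0.39,0,0]
  ]
}}

```text
clock: 6.58
eef_pos: [476.0, 26.6, 215.6]
tcp_rot: [-3.14, -0.0, 1.694]
contact_force: [1.1, -0.2, 0.2]
opening: 0.524
```

Request:
{"api": "drive_tool", "payload": {
  "deltas": [
    [0,0,0,0],
    [0,0,0,0],
    [0,0,0,0]
  ]
}}

```text
clock: 6.83
eef_pos: [476.6, 24.8, 215.7]
tcp_rot: [-3.14, 0.0, 1.696]
contact_force: [-0.6, 0.2, -0.3]
opening: 0.526
```

```bash
python3 - <<'E'
from h import *
s=r.sense();print(s['clock'],s['eef_pos'].round(1),s['tcp_rot'].round(3),s['contact_force'].round(2),s['opening'])
p=cams.camera_params("wrist");im,d=cams.grab_frame("wrist")
np.savez("pics/w4.npz",im=im,d=d,**{k:np.array(v) for k,v in p.items()})
cv2.imwrite("pics/w4.png",im[:,:,::-1])
hsv=cv2.cvtColor(im,cv2.COLOR_RGB2HSV);m=cv2.inRange(hsv,(15,40,60),(36,255,255));m[:200]=0;m[330:]=0;m[:,:225]=0;m[:,335:]=0
c=max(cv2.findContours(m,0,2)[0],key=cv2.contourArea);x,y,w,h=cv2.boundingRect(c);print(x,y,w,h)
z=s['eef_pos'][2]-7
a=onz(p,279,y+h,z,True);b=onz(p,279,y,z,True);print(a,b,'len',np.linalg.norm(a-b))
ya=s['tcp_rot'][2];tx=np.array([np.cos(ya),np.sin(ya)])
print('edge,tip along tool x from TCP',tx@(a-s['eef_pos'])[:2],tx@(b-s['eef_pos'])[:2])
E
```

```text
6.8333 [476.6  24.8 215.7] [-3.14   0.     1.696] [-0.58  0.21 -0.29] 0.5260885707087891
227 214 100 115
[481.42791529  -7.8226736  208.74422019] [473.57091433  53.48374461 208.74422019] len 61.80784236749506
edge,tip along tool x from TCP -32.9913260377222 28.816354830175225
```

View pics/w4.png

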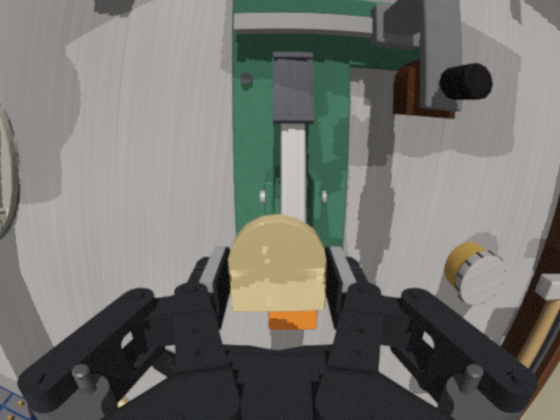

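The seat is at (273–313, 53–122), with lips near rows 55 and 121. The knob is at (467,82) and the heel at (410,90). The cap spans rows 214–310 in the hand. The mask took in some orange, so I'll redo that with hand-read rows.

```bash
python3 - <<'E'
from h import *
f=dict(np.load("pics/w4.npz"));T=np.array([476.6,24.8,215.7]);ya=1.696
tx=np.array([np.cos(ya),np.sin(ya)]);ty=np.array([np.sin(ya),-np.cos(ya)])
rel=lambda u,v,z:(lambda q:(q.round(1),(tx@(q-T)[:2]).round(1),(ty@(q-T)[:2]).round(1)))(onz(f,u,v,z,True))
for nm,u,v,z in(("edge",279,310.5,T[2]-7),("tip",279,214,T[2]-7),("tip low",279,214,T[2]-17),("L",229,275,T[2]-7),("R",327,275,T[2]-7),
 ("near lip out",293,122,54),("far lip out",293,53,39),("mid",293,88,46),("seat R",313,88,45),("seat L",273,88,45),("heel left",394,90,100),("pad",293,318,95)):
    print(nm,*rel(u,v,z))
im=f['im'];print([im[v,293].tolist() for v in range(48,130,3)])
E
```

```text
edge [479.9   3.8 208.7] -21.2 0.7
tip [473.6  53.5 208.7] 28.8 0.6
tip low [474.   50.3 198.7] 25.6 0.6
L [454.1  20.6 208.7] -1.3 -22.8
R [499.7  26.4 208.7] -1.3 23.1
near lip out [481.8  89.8  54. ] 63.8 13.3
far lip out [474.3 154.   39. ] 128.5 13.8
mid [478.2 120.4  46. ] 94.7 13.5
seat R [496.1 123.1  45. ] 95.1 31.6
seat L [460.4 118.2  45. ] 94.7 -4.4
heel left [553.  127.8 100. ] 92.7 88.7
pad [504.2 -81.6  95. ] -109.0 14.1
[[26, 55, 44], [57, 70, 65], [94, 95, 99], [48, 47, 51], [81, 80, 84], [92, 92, 97], [96, 96, 101], [94, 94, 97], [95, 95, 100], [91, 93, 95], [92, 89, 96], [92, 92, 97], [92, 90, 96], [92, 93, 98], [98, 99, 104], [102, 102, 107], [102, 103, 106], [103, 101, 106], [99, 100, 103], [100, 98, 106], [99, 99, 103], [100, 100, 106], [96, 94, 100], [95, 94, 100], [65, 65, 71], [79, 75, 74], [116, 113, 111], [182, 179, 175]]
```

In the hand the cap centre is about +2.8 mm along tool x. The seat is about +97 along tool x and +13.5 along tool y from the TCP. Go over it, lower, and check.

Request:
{"api": "drive_tool", "payload": {
  "deltas": [
    [2.4,0.34,0,0],
    [3.5,0.5,0,0],
    [2.4,0.34,0,0],
    [1.2,0.15,0,0],
    [0,0,2,0],
    [0,0,3.5,0],
    [0,0,3.5,0],
    [0,0,2.5,0],
    [0,0,1.5,0],
    [0,0,0,0],
    [0,0,0,0]
  ],
  "force": 20
}}

```text
clock: 7.8
eef_pos: [478.3, 119.5, 85.8]
tcp_rot: [-3.139, 0.0, 1.693]
contact_force: [0.3, -0.4, 0.7]
opening: 0.529
```

Request:
{"api": "drive_tool", "payload": {
  "deltas": [
    [0.1,0,0.6,0],
    [0,0,0.6,0],
    [0,0,0.4,0],
    [0,0,0.2,0],
    [0,0,0.2,0],
    [0,0,0,0]
  ]
}}

```text
clock: 8.3
eef_pos: [478.8, 121.9, 66.6]
tcp_rot: [3.141, 0.0, 1.695]
contact_force: [-0.7, -1.2, 4.7]
opening: 0.527
```

Request:
{"api": "drive_tool", "payload": {
  "deltas": [
    [0,0,0.2,0],
    [0,0,0.2,0],
    [0,0,0,0]
  ]
}}

```text
clock: 8.55
eef_pos: [479.2, 122.4, 63.0]
tcp_rot: [3.14, -0.001, 1.695]
contact_force: [-2.3, 2.5, 8.5]
opening: 0.53
```

Contact came at z ≈ 67 as predicted, and the cap is turning in the grip. A little more, then release.

Request:
{"api": "drive_tool", "payload": {
  "deltas": [
    [0,0,0.1,0],
    [0,0,0.1,0],
    [0,0,0,0]
  ]
}}

```text
clock: 8.8
eef_pos: [479.3, 122.5, 61.2]
tcp_rot: [3.14, -0.001, 1.695]
contact_force: [-2.2, 3.3, 9.6]
opening: 0.526
```

Request:
{"api": "drive_tool", "payload": {
  "deltas": [
    [0,0,0,0],
    [0,0,0,0],
    [0,0,0,0],
    [0,0,0,0],
    [0,0,0,0]
  ],
  "jaw": 0.25
}}

```text
clock: 9.22
eef_pos: [478.4, 121.8, 60.2]
tcp_rot: [-3.141, 0.0, 1.695]
contact_force: [0.8, 0.7, -0.1]
opening: 0.752
```

Request:
{"api": "drive_tool", "payload": {
  "deltas": [
    [0,0,-1,0],
    [0,0,-3,0],
    [0,0,-3,0],
    [0,0,-3,0],
    [0,0,-3,0],
    [-1,0,-2,0],
    [-3,0,0,0],
    [-3,0,0,0],
    [-2,0,0,0],
    [0,0,0,0],
    [0,0,0,0]
  ]
}}

```text
clock: 10.13
eef_pos: [489.6, 31.8, 210.9]
tcp_rot: [3.141, -0.0, 1.693]
contact_force: [0.2, 0.3, -0.1]
opening: 0.749
```

```bash
python3 - <<'E'
from h import *
s=r.sense();print(s['clock'],s['eef_pos'].round(1),s['tcp_rot'].round(3),s['contact_force'].round(2),s['opening'])
p=cams.camera_params("wrist");im,d=cams.grab_frame("wrist")
np.savez("pics/w5.npz",im=im,d=d,**{k:np.array(v) for k,v in p.items()})
im2,d2=cams.grab_frame("side");u,v=map(int,proj(cams.camera_params("side"),[480,120,50]))
c=cv2.resize(im2[v-50:v+50,u-60:u+80],None,fx=4,fy=4,interpolation=2)
o=np.zeros((420,960,3),np.uint8);o[:,:420]=im[:,70:490];o[:400,420:960]=c[:,:540]
cv2.imwrite("pics/w5.png",cv2.resize(o,(800,350))[:,:,::-1])
# depth plane in cap
hsv=cv2.cvtColor(im,cv2.COLOR_RGB2HSV);m=cv2.inRange(hsv,(15,40,60),(36,255,255));m[230:]=0;m[:,:230]=0;m[:,350:]=0
c=max(cv2.findContours(m,0,2)[0],key=cv2.contourArea);print(cv2.boundingRect(c));m[:]=0;cv2.drawContours(m,[c],-1,255,-1);m=cv2.erode(m,np.ones((5,5)))
P=[]
for v,u in zip(*np.where(m)):
    if d[v,u]>0:
        c0,dd=ray(p,u,v,True);P.append(c0+dd/(p['R']@dd)[2]*d[v,u])
P=np.array(P);A=np.c_[P[:,:2],np.ones(len(P))];k=np.linalg.lstsq(A,P[:,2],rcond=None)[0]
ang=.124;xp=np.array([np.cos(ang),np.sin(ang)]);yp=np.array([-xp[1],xp[0]])
print("slope along press x,y",k[:2]@xp,k[:2]@yp,"expected 0,-.277",P.mean(0).round(1))
Q=np.array([onz(p,*q[0],54-.277*0,True)[:2] for q in c])-[491,24.2];print("press x range",(Q@xp).min(),(Q@xp).max(),"y",(Q@yp).min(),(Q@yp).max())
E
```

```text
10.1333 [489.6  31.8 210.9] [ 3.141 -0.     1.693] [ 0.18  0.31 -0.09] 0.7488683498048202
(251, 62, 55, 55)
slope along press x,y -0.0030978635941668682 -0.2683754801237246 expected 0,-.277 [478.8 122.   55.6]
press x range -23.279414434339433 23.31417820750093 y 76.97010158740972 124.42899684327313
```

View pics/w5.png

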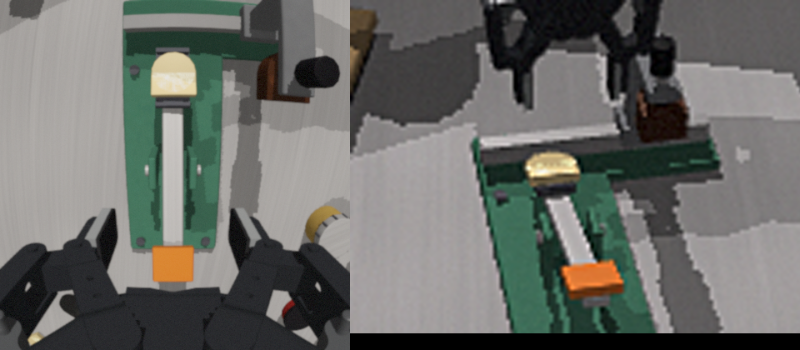

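The cap lies well: the fitted slope along the press is -0.268 (about the seat's tilt), 0 across, and it is centred within about 1 mm in x. The side view agrees. Now the knob.

```bash
python3 - <<'E'
from h import *
f=dict(np.load("pics/w5.npz"));im=f['im'];d=f['d']
# knob: dark pixels with z 150..190 by depth
P=[]
for v in range(50,130):
    for u in range(400,510):
        if d[v,u]>0 and im[v,u].max()<60:
            c0,dd=ray(f,u,v,True);X=c0+dd/(f['R']@dd)[2]*d[v,u]
            if 174<X[2]<184:P.append(X)
P=np.array(P);lo,hi=P.min(0),P.max(0);print(len(P),lo.round(1),hi.round(1),P.mean(0).round(1))
k=(lo+hi)[:2]/2;T=np.array([489.6,31.8]);ya=1.694
tx=np.array([np.cos(ya),np.sin(ya)]);ty=np.array([np.sin(ya),-np.cos(ya)])
for q in(k,P.mean(0)[:2],np.array([570.4,135.4])):print("tool x,y",tx@(q-T),ty@(q-T))
E
```

```text
1057 [565.2 124.6 174. ] [585.8 144.9 182.1] [574.1 134.4 179.4]
tool x,y 91.59163136800917 97.92630333520322
tool x,y 91.48088395538383 96.51955668161433
tool x,y 92.88502283635141 92.91917204049156
```

Request:
{"api": "drive_tool", "payload": {
  "deltas": [
    [2.3,2.4,0,0],
    [2.3,2.4,0,0],
    [2.3,2.4,0,0],
    [2.3,2.4,0,0],
    [0,0,0,0],
    [0,0,1.5,0],
    [0,0,2,0],
    [0,0,1,0],
    [0,0,0,0]
  ]
}}

```text
clock: 10.98
eef_pos: [571.4, 136.0, 162.9]
tcp_rot: [-3.137, 0.0, 1.696]
contact_force: [-1.0, -0.5, 0.7]
opening: 0.754
```

Request:
{"api": "drive_tool", "payload": {
  "deltas": [
    [0,0,0,0],
    [0,0,0,0],
    [0,0,0,0],
    [0,0,0,0],
    [0,0,0,0],
    [0,0,0,0],
    [0,0,0,0],
    [0,0,0,0]
  ],
  "jaw": 1,
  "force": 30
}}

```text
clock: 11.65
eef_pos: [574.5, 135.8, 166.6]
tcp_rot: [3.139, -0.0, 1.695]
contact_force: [-0.9, 0.9, 5.6]
opening: 0.245
```

Request:
{"api": "drive_tool", "payload": {
  "deltas": [
    [0,-0.3,-0.2,0],
    [0,-0.8,0,0],
    [0,-1,0,0],
    [0,-1,0,0],
    [0,-1,0,0],
    [0,-1,0,0],
    [0,-1,0,0],
    [0,-1,0,0],
    [0,-1,0,0],
    [0,-0.7,0,0],
    [0,-0.4,0,0],
    [0,0,0,0]
  ]
}}

```text
clock: 12.65
eef_pos: [480.3, 124.0, 166.8]
tcp_rot: [-3.139, 0.0, 1.695]
contact_force: [-2.5, 2.6, -20.5]
opening: 0.242
```

Request:
{"api": "drive_tool", "payload": {
  "deltas": [
    [0,-0.3,0,0],
    [0,-0.2,0,0],
    [0,0,0,0]
  ]
}}

```text
clock: 12.9
eef_pos: [478.0, 123.7, 166.8]
tcp_rot: [3.14, 0.0, 1.695]
contact_force: [4.9, 3.7, -29.7]
opening: 0.252
```

Request:
{"api": "drive_tool", "payload": {
  "deltas": [
    [0,-0.1,0.1,0],
    [0,-0.1,0.1,0],
    [0,0,0,0]
  ]
}}

```text
clock: 13.15
eef_pos: [478.0, 123.8, 166.7]
tcp_rot: [3.136, -0.0, 1.695]
contact_force: [5.4, 1.9, -12.4]
opening: 0.248
```

At the stop: it no longer advances under a further 2 mm of push. Release, rise and look.

Request:
{"api": "drive_tool", "payload": {
  "deltas": [
    [0,0,0,0],
    [0,0,0,0],
    [0,0,0,0],
    [0,0,-1,0],
    [0,0,-2.5,0],
    [0,0,-2.5,0],
    [-1,0,0,0],
    [-3,0,0,0],
    [-4,0,0,0],
    [-3,0,0,0],
    [0,0,0,0],
    [0,0,0,0]
  ],
  "jaw": 0.4
}}

```text
clock: 14.15
eef_pos: [489.1, 12.8, 225.9]
tcp_rot: [3.141, 0.0, 1.692]
contact_force: [0.3, -0.2, -0.4]
opening: 0.599
```

```bash
python3 - <<'E'
from h import *
s=r.sense();print(s['clock'],s['eef_pos'].round(1),s['contact_force'].round(2),s['opening'])
p=cams.camera_params("wrist");im,d=cams.grab_frame("wrist")
np.savez("pics/w6.npz",im=im,d=d,**{k:np.array(v) for k,v in p.items()})
im2,d2=cams.grab_frame("side");u,v=map(int,proj(cams.camera_params("side"),[480,80,80]))
c=cv2.resize(im2[v-50:v+50,u-60:u+80],None,fx=4,fy=4,interpolation=2)
o=np.zeros((420,960,3),np.uint8);o[:,:420]=im[:,70:490];o[:400,420:960]=c[:,:540]
cv2.imwrite("pics/w6.png",cv2.resize(o,(800,350))[:,:,::-1])
P=[]
for v in range(20,200):
    for u in range(200,380):
        if d[v,u]>0 and im[v,u].max()<60:
            c0,dd=ray(p,u,v,True);X=c0+dd/(p['R']@dd)[2]*d[v,u]
            if 174<X[2]<184:P.append(X)
P=np.array(P);k=(P.min(0)+P.max(0))/2
a=.124;q=k[:2]-[491,24.2];print("knob",k.round(1),"press",q@[np.cos(a),np.sin(a)],q@[-np.sin(a),np.cos(a)])
hsv=cv2.cvtColor(im,cv2.COLOR_RGB2HSV);m=cv2.inRange(hsv,(5,200,120),(17,255,255));m[:,:200]=0;m[:,360:]=0
P=[]
for v,u in zip(*np.where(m)):
    c0,dd=ray(p,u,v,True);X=c0+dd/(p['R']@dd)[2]*d[v,u]
    if 85<X[2]<115:P.append(X)
P=np.array(P)
if len(P): print("pad",len(P),P.mean(0).round(1),P.min(0).round(1),P.max(0).round(1))
E
```

```text
14.15 [489.1  12.8 225.9] [ 0.35 -0.18 -0.39] 0.5989212827630603
knob [477.9 122.3 178.3] press -0.8214495707522963 98.93938828587629
pad 315 [503.8 -64.5 101.1] [479.5 -85.8  92.1] [522.7 -47.1 107.1]
```

View pics/w6.png

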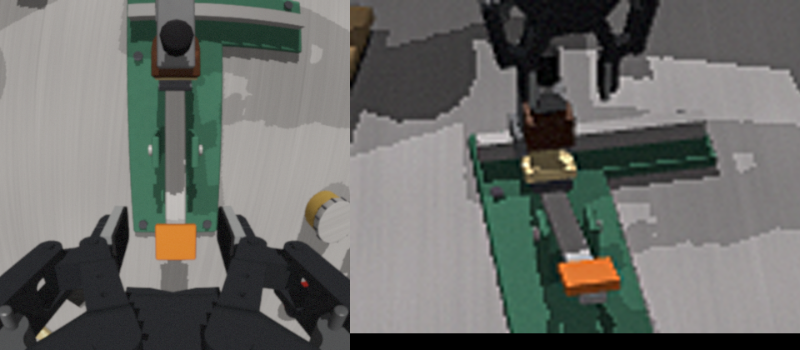

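The holder is home: the knob sits at press x ≈ -0.8, with the heel over the cap and the cap unmoved. The pad is at about (503,-66,101). Close the jaws, go above the pad, and take a zero for the force.

Request:
{"api": "drive_tool", "payload": {
  "deltas": [
    [-2,0.1,0,0],
    [-3,0.2,0,0],
    [-2.2,0.2,0,0],
    [-0.8,0,0,0],
    [0,0,2,0],
    [0,0,3,0],
    [0,0,2.5,0],
    [0,0,1.5,0],
    [0,0,0.6,0],
    [0,0,0,0],
    [0,0,0,0]
  ],
  "jaw": 1
}}

```text
clock: 15.17
eef_pos: [504.1, -63.8, 129.8]
tcp_rot: [3.141, -0.0, 1.696]
contact_force: [0.1, -0.6, 0.6]
opening: -0.003
```

Request:
{"api": "drive_tool", "payload": {
  "deltas": [
    [0,0,0,0],
    [0,0,0,0],
    [0,0,0,0]
  ]
}}

```text
clock: 15.42
eef_pos: [504.4, -64.5, 130.3]
tcp_rot: [3.14, 0.0, 1.695]
contact_force: [-0.3, 0.3, -0.6]
opening: 0.001
```

Request:
{"api": "drive_tool", "payload": {
  "deltas": [
    [0,0,0.3,0],
    [0,0,0.3,0],
    [-0.1,0,0.2,0],
    [0,0,0.2,0],
    [0,0,0.2,0],
    [-0.1,0,0.2,0],
    [0,0,0,0]
  ]
}}

```text
clock: 16.0
eef_pos: [504.1, -66.7, 115.1]
tcp_rot: [3.142, 0.0, 1.695]
contact_force: [-0.2, -1.5, 1.8]
opening: 0.001
```

Request:
{"api": "drive_tool", "payload": {
  "deltas": [
    [-0.1,0,0.2,0],
    [0,0,0.2,0],
    [0,0,0.2,0]
  ]
}}

```text
clock: 16.25
eef_pos: [504.5, -67.9, 109.4]
tcp_rot: [3.141, 0.001, 1.695]
contact_force: [-1.4, -2.6, 5.5]
opening: -0.001
```

Request:
{"api": "drive_tool", "payload": {
  "deltas": [
    [-0.1,0,0.2,0],
    [0,0,0.2,0],
    [-0.1,0,0.2,0],
    [0,0,0.1,0]
  ]
}}

```text
clock: 16.58
eef_pos: [504.8, -69.7, 102.3]
tcp_rot: [3.141, 0.0, 1.695]
contact_force: [-0.8, -3.3, 5.3]
opening: 0.0
```

Request:
{"api": "drive_tool", "payload": {
  "deltas": [
    [0,0,0.1,0],
    [-0.05,0,0.1,0]
  ]
}}

```text
clock: 16.75
eef_pos: [504.9, -70.2, 100.4]
tcp_rot: [3.141, 0.001, 1.695]
contact_force: [-0.2, -0.7, 4.6]
opening: 0.003
```

Request:
{"api": "drive_tool", "payload": {
  "deltas": [
    [0,0,0.1,0],
    [-0.05,0,0.1,0]
  ]
}}

```text
clock: 16.92
eef_pos: [504.9, -70.7, 98.4]
tcp_rot: [3.141, 0.001, 1.695]
contact_force: [-0.1, -0.2, 4.8]
opening: 0.004
```

Request:
{"api": "drive_tool", "payload": {
  "deltas": [
    [0,0,0.05,0],
    [0,0,0.05,0],
    [0,0,0,0]
  ]
}}

```text
clock: 17.17
eef_pos: [504.9, -70.7, 97.4]
tcp_rot: [3.141, 0.001, 1.695]
contact_force: [0.5, -2.9, 4.0]
opening: 0.001
```

Request:
{"api": "drive_tool", "payload": {
  "deltas": [
    [-0.05,0,0.05,0],
    [0,0,0.05,0],
    [0,0,0.04,0]
  ]
}}

```text
clock: 17.42
eef_pos: [504.9, -71.0, 96.0]
tcp_rot: [3.141, 0.0, 1.695]
contact_force: [1.2, -2.1, 4.4]
opening: -0.002
```

Request:
{"api": "drive_tool", "payload": {
  "deltas": [
    [0,0,0.05,0],
    [0,0,0.05,0],
    [0,0,0.04,0]
  ]
}}

```text
clock: 17.67
eef_pos: [504.9, -71.2, 94.6]
tcp_rot: [3.141, 0.001, 1.695]
contact_force: [0.3, -3.8, 5.1]
opening: -0.003
```

Request:
{"api": "drive_tool", "payload": {
  "deltas": [
    [-0.05,0,0.05,0],
    [0,0,0.05,0],
    [0,0,0.04,0]
  ]
}}

```text
clock: 17.92
eef_pos: [505.0, -71.5, 93.1]
tcp_rot: [3.141, 0.0, 1.695]
contact_force: [2.2, -2.3, 5.3]
opening: 0.001
```

Request:
{"api": "drive_tool", "payload": {
  "deltas": [
    [0,0,0.05,0],
    [0,0,0.05,0],
    [0,0,0.04,0]
  ]
}}

```text
clock: 18.17
eef_pos: [505.0, -71.7, 91.8]
tcp_rot: [3.141, 0.001, 1.695]
contact_force: [1.5, -4.6, 6.3]
opening: 0.002
```

Request:
{"api": "drive_tool", "payload": {
  "deltas": [
    [-0.05,0,0.04,0],
    [0,0,0.04,0],
    [0,0,0,0]
  ]
}}

```text
clock: 18.42
eef_pos: [505.0, -71.9, 90.9]
tcp_rot: [3.141, 0.0, 1.695]
contact_force: [2.3, -2.1, 4.0]
opening: -0.004
```

Request:
{"api": "drive_tool", "payload": {
  "deltas": [
    [0,0,0.05,0],
    [0,0,0.05,0],
    [0,0,0.02,0]
  ]
}}

```text
clock: 18.67
eef_pos: [505.0, -72.0, 89.8]
tcp_rot: [3.141, 0.0, 1.695]
contact_force: [1.8, -2.9, 5.7]
opening: 0.003
```

Request:
{"api": "drive_tool", "payload": {
  "deltas": [
    [0,0,0.05,0],
    [0,0,0.05,0],
    [0,0,0.02,0]
  ]
}}

```text
clock: 18.92
eef_pos: [505.0, -72.1, 88.8]
tcp_rot: [3.141, 0.0, 1.695]
contact_force: [0.9, -3.2, 10.4]
opening: -0.001
```

Contact: the force jumped to 10.4 N. I'll hold one row and then add small amounts.

Request:
{"api": "drive_tool", "payload": {
  "deltas": [
    [0,0,0,0],
    [0,0,0,0]
  ]
}}

```text
clock: 19.08
eef_pos: [505.0, -72.1, 88.8]
tcp_rot: [3.141, 0.0, 1.695]
contact_force: [0.4, -3.7, 8.3]
opening: 0.004
```

Request:
{"api": "drive_tool", "payload": {
  "deltas": [
    [0,0,0.03,0],
    [0,0,0,0],
    [0,0,0,0]
  ]
}}

```text
clock: 19.33
eef_pos: [505.1, -72.2, 88.7]
tcp_rot: [3.141, 0.0, 1.695]
contact_force: [0.5, -2.8, 10.5]
opening: -0.004
```

Request:
{"api": "drive_tool", "payload": {
  "deltas": [
    [0,0,0.03,0],
    [0,0,0.02,0],
    [0,0,0,0]
  ]
}}

```text
clock: 19.58
eef_pos: [505.1, -72.2, 88.5]
tcp_rot: [3.141, 0.001, 1.695]
contact_force: [-1.4, -3.4, 13.9]
opening: -0.002
```

Request:
{"api": "drive_tool", "payload": {
  "deltas": [
    [0,0,0.03,0],
    [0,0,0,0],
    [0,0,0,0]
  ]
}}

```text
clock: 19.83
eef_pos: [505.1, -72.2, 88.3]
tcp_rot: [3.141, 0.001, 1.695]
contact_force: [-2.7, -3.1, 16.8]
opening: 0.002
```

Request:
{"api": "drive_tool", "payload": {
  "deltas": [
    [0,0,0,0],
    [0,0,0,0],
    [0,0,0,0]
  ]
}}

```text
clock: 20.08
eef_pos: [505.1, -72.2, 88.3]
tcp_rot: [3.141, 0.001, 1.695]
contact_force: [-1.7, -3.7, 17.0]
opening: -0.0
```

A steady 17 N is about 12.5 N on the cap, well inside 7–18 N, with the pad kept under 20 N. Hold it for two seconds.

Request:
{"api": "drive_tool", "payload": {
  "deltas": [
    [0,0,-0.005,0],
    [0,0,0,0],
    [0,0,0,0],
    [0,0,0,0],
    [0,0,0,0],
    [0,0,0,0],
    [0,0,0,0],
    [0,0,0,0],
    [0,0,0,0],
    [0,0,0,0],
    [0,0,0,0],
    [0,0,0,0]
  ]
}}

```text
clock: 21.08
eef_pos: [505.1, -72.2, 88.3]
tcp_rot: [3.141, 0.001, 1.695]
contact_force: [-2.1, -3.1, 15.4]
opening: -0.0
```

Request:
{"api": "drive_tool", "payload": {
  "deltas": [
    [0,0,0,0],
    [0,0,0,0],
    [0,0,0,0],
    [0,0,0,0],
    [0,0,0,0],
    [0,0,0,0],
    [0,0,0,0],
    [0,0,0,0],
    [0,0,0,0],
    [0,0,0,0],
    [0,0,0,0],
    [0,0,0,0]
  ]
}}

```text
clock: 22.08
eef_pos: [505.1, -72.2, 88.3]
tcp_rot: [3.141, 0.001, 1.695]
contact_force: [-1.4, -3.2, 16.5]
opening: 0.001
```

Two seconds held at 15.4–17 N. Now let go: straight up slowly, then clear, then look.

Request:
{"api": "drive_tool", "payload": {
  "deltas": [
    [0,0,-0.05,0],
    [0,0,-0.05,0],
    [0,0,-0.1,0],
    [0,0,-0.3,0],
    [0,0,-1,0],
    [0,0,-2,0],
    [0,0,-3,0],
    [0,0,-4,0],
    [0,0,-3,0],
    [0,0,0,0],
    [0,0,0,0],
    [0,0,0,0]
  ]
}}

```text
clock: 23.08
eef_pos: [504.0, -71.7, 222.3]
tcp_rot: [-3.141, -0.0, 1.695]
contact_force: [-0.0, -0.1, -0.2]
opening: -0.004
```

```bash
python3 - <<'E'
from h import *
s=r.sense();print(s['clock'],s['eef_pos'].round(1),s['contact_force'].round(2))
im,d=cams.grab_frame("wrist")
im2,d2=cams.grab_frame("side");p=cams.camera_params("side");u,v=map(int,proj(p,[480,80,80]))
c=cv2.resize(im2[v-50:v+50,u-60:u+80],None,fx=4,fy=4,interpolation=2)
o=np.zeros((420,960,3),np.uint8);o[:,:420]=im[:,70:490];o[:400,420:960]=c[:,:540]
cv2.imwrite("pics/w7.png",cv2.resize(o,(800,350))[:,:,::-1])
for n,I,z in(("side",im2,0),("scene",cams.grab_frame("scene")[0],0)):
    I0=np.load(f"pics/{n}0.npz")['im'];df=(np.abs(I.astype(int)-I0).max(2)>60).astype(np.uint8);df=cv2.morphologyEx(df,cv2.MORPH_OPEN,np.ones((3,3)))
    print(n,[cv2.boundingRect(c) for c in cv2.findContours(df,0,2)[0] if cv2.contourArea(c)>25])
E
```

```text
23.0833 [504.  -71.7 222.3] [-0.03 -0.12 -0.19]
side [(312, 388, 9, 8), (155, 358, 5, 14), (171, 353, 25, 22), (189, 343, 6, 10), (196, 336, 10, 12), (290, 334, 50, 52), (272, 308, 19, 22), (283, 286, 17, 12), (306, 240, 16, 23), (302, 219, 13, 14), (269, 204, 23, 40), (128, 203, 88, 138), (56, 184, 7, 6), (35, 183, 25, 22), (302, 176, 10, 8), (184, 170, 9, 14), (0, 147, 8, 11), (111, 144, 19, 44), (259, 140, 43, 48), (87, 124, 8, 7), (79, 100, 40, 35), (277, 97, 20, 7), (277, 73, 17, 4), (282, 49, 8, 9), (153, 20, 26, 50), (115, 20, 14, 15), (116, 9, 13, 10), (202, 8, 8, 7), (52, 0, 30, 22), (10, 0, 40, 21)]
scene [(135, 242, 17, 15), (302, 235, 15, 17), (319, 219, 10, 9), (272, 215, 17, 12), (273, 184, 40, 31), (357, 168, 6, 9), (346, 165, 8, 12), (228, 147, 33, 18), (317, 143, 20, 24), (259, 132, 40, 64), (292, 109, 18, 12), (241, 103, 23, 28), (203, 74, 5, 13), (217, 65, 27, 27), (130, 62, 26, 36), (184, 54, 13, 6), (202, 52, 18, 16), (224, 43, 9, 14), (258, 39, 29, 38), (275, 33, 19, 23), (124, 4, 7, 24), (200, 1, 39, 39), (253, 0, 11, 20), (142, 0, 38, 26)]
```

View pics/w7.png

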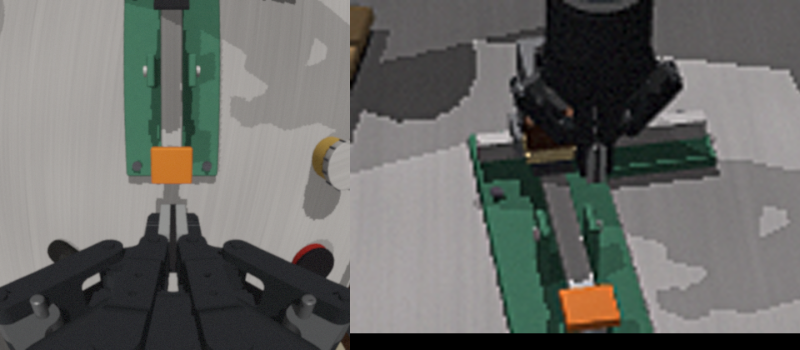

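The side crop shows the arm past level with the cap's thin edge against the heel, the pad down, and the gripper clear at zero force. Hand in.

```bash
python3 -c "
from rig import job
print(job.sign_off())"
```

```text
the job is handed in; nothing more can be done
None
```

I bedded the cream cap against the heel and handed the job in at about 23 s of the 72 s; sign-off gives no verdict.

- **Cap:** I took the left-most cream cap (y ≈ -284 mm) and laid it in the seat with its straight edge to the pivot. The depth fit gave a slope of -0.268 along the press against about -0.27 expected, and it was centred to about 1 mm across.
- **Holder:** I gripped the knob and pulled the holder to its stop. The knob was then measured at press x ≈ -0.8 mm, and a further 2 mm of push did not move it. While dragging, I pulled up on the knob with up to about 30 N for a moment. Later views show no effect from that.
- **Press:** The heel was met with the pad about 3 mm below its level height. I held 15–17 N on the pad for over two seconds, with no reading above 17.0 N. That puts roughly 12 N on the cap, worked out from the push, not measured.
- **Last checks:** The gripper was clear with about 0 N on it, the arm stayed past level, and the cap was still up against the heel.
- **Not confirmed:** I could not measure the remaining nip after letting go. My before-and-after image check was confused by the arm's moving shadows, so it does not prove the bystanders stayed put. I felt no unexpected contact on any move.

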